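# Let the tofu press down and set its pawl

### The job

The press plate of the tofu press is held up by the ratchet. Swing the pawl up off the toothed wheel and over until it stays back by itself, gently crank the drum back to lower the plate until you feel it just bear on the wooden follower inside the mould, without squashing it, then drop the pawl back onto the wheel and let go. Leave the things lying around alone.

Things in the scene. Friction and masses are not known exactly. Their poses are not given: they have to be found in the camera images.
- press: the fixed metal tofu press on the worktop, about 165 x 250 x 305 mm over all. Origin on the worktop under the middle of the drum; its y axis runs along the drum, which lies level 200 mm above the worktop. Crank at its -y end, ratchet wheel and pawl at its +y end; rack, press plate and mould stand on its +x side (which faces the robot), 41 mm from the drum's axis
- drum (a joint): angle of the drum with crank and ratchet wheel, rad; 0 at the start, growing as it is turned back (the top of the wheel and the crank's knob, seen at the top, go towards the press's +x), at most 1.95. One rad lowers the plate 35 mm. A brake on the shaft (hand force at the knob about 2 to 5 N) holds the drum wherever it is left. While the pawl is down the drum cannot be turned back
- knob_grip (a point): middle of the crank's black knob, a round grip 17 mm thick and 48 mm long lying along the press's y, with a slightly thicker outer end; it spins freely on its spindle. It starts at the top of its circle and goes down on the press's +x side
- crank_axis (a point): fixed point on the drum's axis at the middle of the knob's length; the knob goes round it at 50 mm in the press's x-z plane
- pawl (a joint): angle of the pawl, rad: 0 down in the teeth, at most 0.15 when lying anywhere on the wheel, growing as its nose is swung up and over towards the press's +x, with a stop at 2.40. It swings freely: beyond about 2.1 it stays back by its own weight, short of that it falls onto the wheel
- pawl_pin (a point): middle of the pawl's lifting pin, a level steel pin 11 mm thick and 45 mm long along the press's y, sticking out on the +y side, with a small head on its end
- pawl_pivot (a point): fixed point on the pawl's pivot axis (parallel to the press's y) at the middle of the pin's length; the pin goes round it at 37 mm in the press's x-z plane
- rack: upright toothed steel rack that the drum drives up and down, with the square steel press plate (80 x 76 x 10 mm) hanging at its foot on a spring of 6 N per mm that gives up to 6 mm; origin on the rack's axis 24 mm above the unloaded plate's underside, 124 mm above the worktop at the start (plate underside 100 mm)
- mould: fixed white open-topped box 100 x 96 x 80 mm under the plate with the wooden follower (a loose-fitting inner lid) inside; origin at the centre of its underside, 12 mm above the worktop. The follower's top is somewhere from 22 to 60 mm below the plate's starting underside, at a level that is not reported; pushed hard it would be squashed down. With the plate on it, each further 0.1 rad of the drum adds about 20 N on the follower and 14 N at the knob
- small_bowl: bystander: white bowl 120 mm wide, right of the press
- wooden_spoon: bystander: wooden spoon 295 mm long
- salt_shaker: bystander: salt shaker 44 mm wide, 90 mm high, right of the press
- side_plate: bystander: plate 199 mm wide, right of the press
- peeler: bystander: black peeler 170 mm long, right of the press

How it is judged:
By the outcome, as a careful person would: the job done as asked, in the order asked, and still so for the second after the job is handed in, with the robot touching nothing.
It also fails if it takes over 72 s, if anything falls off the work surface, if the arm or the gripper's body presses on something with over 40 N, if the wrist force passes 120 N, or if a joint passes its speed limit or range.

### The arm

A 6-joint arm with a two-finger parallel gripper is mounted at the origin on a cart in front of the work surface, level with it; the furniture and walls round the work are solid. World frame = base frame: x ahead of the robot, y to its left, z up, the work surface at z = 0. Lengths are in m, angles in rad, forces in N, time in s.
With the tool pointing down it reaches from about 0.4 to 0.925 m from the base axis. Payload 12.5 kg.
Tool frame: the origin (TCP) lies midway between the tips of the shut fingers; the grasp point (between the pads) lies 19 mm behind it; z points along the fingers, y is the line along which they close (so a half turn about z gives the same grasp; the last joint's range is limited). The gripper opens to 95 mm and grips with 3 to 60 N. Pads are 20 mm wide; open, the fingers measure 119 mm over their backs; the gripper's body (75 mm by 180 mm) begins 59 mm behind the grasp point.
Start: joints at [1.186, 0.491, 1.559, -0, 1.092, -0.106], TCP at [0.172, 0.601, 0.215] pointing down, gripper open.
Joint ranges: [-3.1, 3.1], [-0.84, 2.19], [0.05, 2.79], [-1.13, 4.28], [0.06, 2.93], [-2.69, 2.69]. Speed limits (rad/s): [2.22, 2.22, 2.79, 3.14, 3.14, 3.14].

### API

Orientations are given as a unit quaternion [w, x, y, z].
In Python, from cell import read_state, eyes, r gives the robot as it stands.
- The arm moves only by the tool step_arm, never from a script. Its argument "motion" is a list of rows, each a list of 4 numbers: the shift along the tool's x, y, z in units of 0.5 m (1.0 is 0.5 m), then the turn about the tool's z in units of 0.5 rad (1.0 is 0.5 rad). A call has 1 to 5 rows; each row shifts and turns the commanded pose from where the row before left it, along the tool's axes as they then stand; what a row does not reach is not made up. A row lasts 1/12 s, in which the tool goes at most 41.7 mm and 7.16 degrees, less where a joint would pass 70% of its speed; a pose out of reach is approached as far as the arm can. A call with a number of a shift or a turn outside -1 to 1 is refused whole. A call with a gripper value outside its range is refused whole. "fingers" is the opening, from 0 (shut) to 1 (fully open), set as the call begins (left out, the last holds). The fingers move at their own pace and stop on an object; "newtons" is the grip in N (left out, the last holds). Time passes only in rows, so rows that do not move let the fingers close. It gives the time, the measured TCP pose, the force, the opening and the grip force at its end, in the units of the state.
- read_state(): the state, without advancing time (a new reading comes with each control period).
- eyes.snapshot(name): name is "scene" or "top" or "wrist"; returns the picture (420x560x3 uint8, red, green, blue); there is no depth.
- eyes.get_calibration(name): a dict with "K" (3x3 intrinsics, pixels), "xyz" and "rotation" of the camera in the world. Camera axes: x right, y down, z forward; pixel columns grow to the right and rows downward; lengths in m; the calibration is good to about 2 mm. The wrist camera is an equidistant fisheye: a pixel r from the principal point sees the ray r / f radians off the axis. A picture is of the moment at which its call begins: read the wrist's pose just before it. get_calibration takes no time and is no camera call; for the wrist camera it gives the pose at the moment of the call.
- r.job_done(): hands the job in; it is judged then, once.
The state is a dict: "t": time; "joint_pos": joint angles; "dq": joint speeds; "joint_torque": joint torques, N m; "tcp_pos": TCP position; "ee_rot": TCP orientation; "contact_force": force on the tool from outside, world axes, zero at the start; "moment": the same for the moment, N m; "grip_width": finger opening in m; "gripper_force": force on a finger pad.
Only numpy, scipy, OpenCV 4.12 (cv2) and the standard library are available. Lean on these libraries where they do the work, as an engineer would, in place of code of your own. Each camera call takes 0.05 s, during which the arm holds its last target. There are 200 camera calls.

## Working session

There is one attempt and no reset: what is moved stays moved. The work goes in short steps, Python scripts to look and compute and a tool call to move; the robot and the scene stay as the last step left them, time stands still between calls to the robot, and variables do not carry over. Pictures are saved under pics/ and viewed, at most 10 in all, crops included, and the job is handed in when it is done.

Besides the shell and the picture viewer there is one more tool, called after "Call:" by a JSON object that holds its "api" and its "payload", one argument or row to a line. step_arm: Moves the arm, as the interface text tells. Shifts and turns lie within -1 to 1; 1 stands for 0.5 m of shift or 0.5 rad of turn. Its arguments: {"type":"object","properties":{"motion":{"type":"array","items":{"type":"array","items":{"type":"number","minimum":-1,"maximum":1}}},"fingers":{"type":"number"},"newtons":{"type":"number"}},"required":["motion"]}

```bash
ls; mkdir -p pics
python3 - <<'E'
from cell import read_state, eyes, r
import cv2
s=read_state();print({k:(v if not hasattr(v,'__len__') else [round(float(x),3) for x in v]) for k,v in s.items()})
for n in("scene","top","wrist"):
    c=eyes.get_calibration(n);print(n,c)
    im=eyes.snapshot(n);cv2.imwrite(f"pics/{n}0.png",im[:,:,::-1])
E
```

```text
pics
{'t': 0.0, 'joint_pos': [1.186, 0.492, 1.559, 0.0, 1.092, -0.106], 'dq': [-0.001, 0.001, 0.0, -0.002, -0.0, -0.0], 'joint_torque': [0.001, -61.265, -25.817, 0.069, 0.048, -0.0], 'tcp_pos': [0.172, 0.601, 0.214], 'ee_rot': [-0.0, 0.139, 0.99, -0.001], 'contact_force': [-0.283, 0.816, 0.683], 'moment': [-0.002, 0.016, -0.055], 'gripper_force': 0.0, 'grip_width': 0.09507194148035553}
scene {'K': array([[389.01482709,   0.        , 278.5233096 ],
       [  0.        , 389.01482709, 214.92629382],
       [  0.        ,   0.        ,   1.        ]]), 'xyz': array([ 0.17514411, -0.73309876,  1.00876774]), 'rotation': array([-0.35406354,  0.90680243, -0.21511571,  0.07793331])}
top {'K': array([[430.78833968,   0.        , 282.86282639],
       [  0.        , 430.78833968, 200.50697823],
       [  0.        ,   0.        ,   1.        ]]), 'xyz': array([ 0.20124234, -0.02796904,  1.53013612]), 'rotation': array([ 0.07214921, -0.67814515,  0.72727509, -0.07736013])}
wrist {'K': array([[325.1922621 ,   0.        , 277.73579591],
       [  0.        , 325.1922621 , 207.91488816],
       [  0.        ,   0.        ,   1.        ]]), 'xyz': array([0.09625743, 0.62283846, 0.38326547]), 'rotation': array([0.11088205, 0.79066049, 0.5963246 , 0.08341547])}
```

View pics/scene0.png

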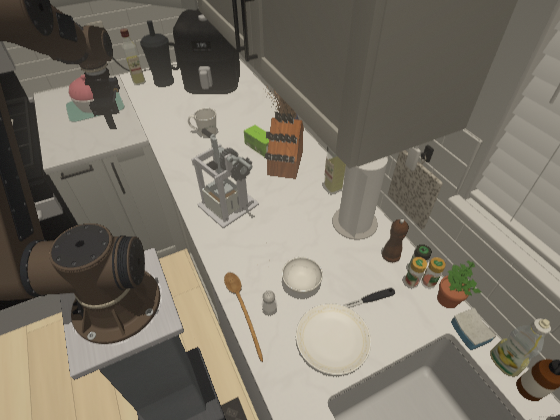

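View pics/top0.png

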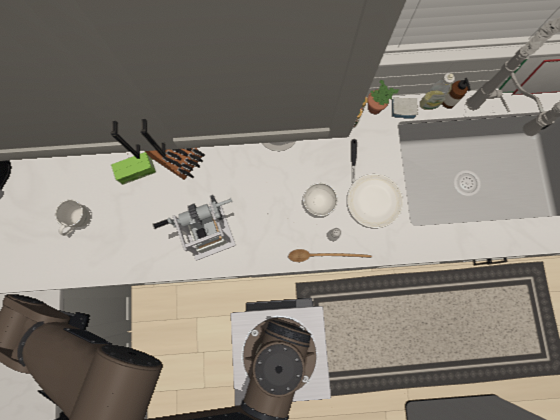

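The press shows at about (225,185) in scene and (203,225) in top, with the crank's knob on its left. I'll enlarge both views.

```bash
cat > h.py <<'E'
import numpy as np, cv2
from scipy.spatial.transform import Rotation as R
from cell import read_state, eyes, r
def rot(q): return R.from_quat([q[1],q[2],q[3],q[0]])
def ray(n,u,v,c=None):
    c=c or eyes.get_calibration(n);K=c['K'];d=np.array([(u-K[0,2])/K[0,0],(v-K[1,2])/K[1,1],1.])
    if n=='wrist':
        a=np.hypot(*d[:2]);d=np.array([*(d[:2]/a*np.sin(a)),np.cos(a)])
    d=rot(c['rotation']).apply(d);return c['xyz'],d/np.linalg.norm(d)
def onz(n,u,v,z,c=None):
    o,d=ray(n,u,v,c);return o+d*(z-o[2])/d[2]
def cross(*rays):
    A=sum(np.eye(3)-np.outer(d,d) for o,d in rays);b=sum((np.eye(3)-np.outer(d,d))@o for o,d in rays)
    p=np.linalg.solve(A,b);return p,[np.linalg.norm(np.cross(d,p-o)) for o,d in rays]
def proj(n,p,c=None):
    c=c or eyes.get_calibration(n);K=c['K'];q=rot(c['rotation']).inv().apply(np.array(p)-c['xyz'])
    if n=='wrist':
        a=np.arctan2(np.linalg.norm(q[...,:2],axis=-1),q[...,2]);m=np.linalg.norm(q[...,:2],axis=-1)
        return np.stack([K[0,0]*a*q[...,0]/m+K[0,2],K[1,1]*a*q[...,1]/m+K[1,2]],-1)
    return np.stack([K[0,0]*q[...,0]/q[...,2]+K[0,2],K[1,1]*q[...,1]/q[...,2]+K[1,2]],-1)
def crop(im,u,v,w,h,s):
    return cv2.resize(im[v:v+h,u:u+w],None,fx=s,fy=s,interpolation=cv2.INTER_CUBIC)
E
python3 - <<'E'
from h import *
a=cv2.imread('pics/scene0.png');b=cv2.imread('pics/top0.png')
o=np.hstack([crop(a,180,120,90,110,4),crop(b,145,180,100,110,4)])
cv2.imwrite('pics/c0.png',o);print(o.shape)
print(onz('top',203,225,0.2),onz('top',159,224,.25))
E
```

```text
(440, 760, 3)
[0.42620456 0.20611093 0.2       ] [0.4300163  0.32908944 0.25      ]
```

View pics/c0.png

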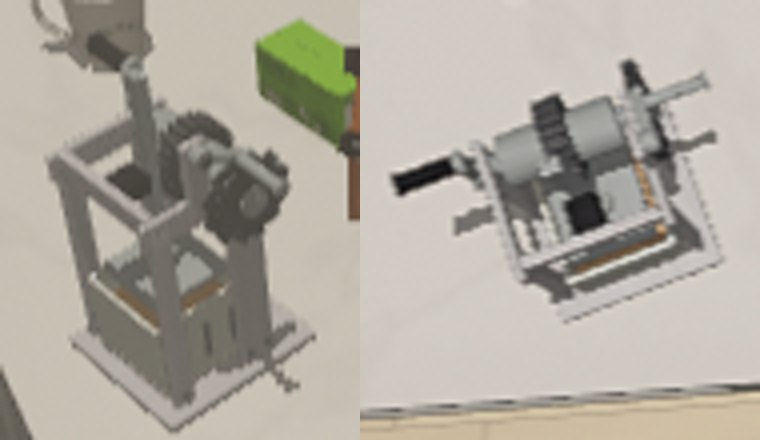

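Run:
```python
from h import *
c=eyes.get_calibration('wrist');s=read_state();T=rot(s['ee_rot'])
print('cam in tool',T.inv().apply(c['xyz']-s['tcp_pos']).round(3),'axes (cols x,y,z)',(T.inv()*rot(c['rotation'])).as_matrix().round(2).tolist())
k1=onz('top',153.75,225.75,.25);k2=onz('top',168,222.5,.25);print('knob',k1,k2,np.linalg.norm(k1-k2))
for z in(.2,.22,.24,.26):
  p1=onz('top',216.5,205,z);p2=onz('top',232,199.5,z);print('pin',z,p1.round(3),p2.round(3),np.linalg.norm(p1-p2).round(3),proj('scene',p1).round(0),proj('scene',p2).round(0))
# base plate bottom edge (near front) corners in top crop at z~.01
b1=onz('top',145+(568-360)/4,180+320/4,0.01);b2=onz('top',145+(722-360)/4,180+260/4,0.01)
print('base',b1.round(3),b2.round(3))
for a,b in((k1,k2),(b1,b2)):
  d=b-a;print('press y heading',np.arctan2(d[1],d[0]))
```

```text
cam in tool [ 0.079  0.    -0.169] axes (cols x,y,z) [[0.0, -0.96, -0.27], [1.0, 0.0, 0.0], [-0.0, -0.27, 0.96]]
knob [0.42579624 0.34486094 0.25      ] [0.4326945  0.30205244 0.25      ] 0.04336073772461249
pin 0.2 [0.487 0.162 0.2  ] [0.501 0.112 0.2  ] 0.052 [244. 169.] [254. 177.]
pin 0.22 [0.483 0.159 0.22 ] [0.497 0.11  0.22 ] 0.051 [242. 165.] [253. 173.]
pin 0.24 [0.478 0.156 0.24 ] [0.492 0.108 0.24 ] 0.05 [241. 161.] [251. 169.]
pin 0.26 [0.474 0.153 0.26 ] [0.488 0.106 0.26 ] 0.049 [239. 157.] [250. 164.]
base [0.336 0.264 0.01 ] [0.379 0.127 0.01 ]
press y heading -1.411027563783882
press y heading -1.265869122596203
```

Call:
{"api": "step_arm", "payload": {
  "motion": [
    [0, 0, -0.05, 0.25],
    [0, 0, -0.05, 0.25],
    [0, 0, -0.05, 0.25],
    [0, 0, -0.05, 0.25],
    [0, 0, -0.05, 0.25]
  ]
}}

```text
t: 0.57
tcp_pos: [0.1719, 0.6007, 0.3407]
ee_rot: [0.0, 0.439, 0.898, -0.0]
contact_force: [0.8, -0.6, -0.3]
grip_width: 0.0952
gripper_force: 0.0
```

Call:
{"api": "step_arm", "payload": {
  "motion": [
    [0, 0, -0.05, 0.25],
    [0, 0, -0.05, 0.25],
    [0, 0, -0.05, 0.24],
    [-0.076, 0.02, 0, 0],
    [-0.076, 0.02, 0, 0]
  ]
}}

```text
t: 0.98
tcp_pos: [0.2131, 0.5341, 0.4151]
ee_rot: [-0.0, 0.594, 0.804, 0.001]
contact_force: [0.8, 1.0, 0.1]
grip_width: 0.0948
gripper_force: 0.0
```

Call:
{"api": "step_arm", "payload": {
  "motion": [
    [-0.076, 0.02, 0, 0],
    [-0.076, 0.02, 0, 0],
    [-0.076, 0.02, 0, 0],
    [-0.076, 0.02, 0, 0],
    [-0.076, 0.02, 0, 0]
  ]
}}

```text
t: 1.4
tcp_pos: [0.3172, 0.3652, 0.4146]
ee_rot: [0.0, 0.595, 0.804, 0.0]
contact_force: [1.4, 0.0, 0.6]
grip_width: 0.0951
gripper_force: 0.0
```

Call:
{"api": "step_arm", "payload": {
  "motion": [
    [-0.076, 0.02, 0, 0],
    [-0.076, 0.02, 0, 0],
    [-0.076, 0.02, 0, 0],
    [-0.076, 0.02, 0, 0],
    [0, 0, 0, 0]
  ]
}}

```text
t: 1.82
tcp_pos: [0.402, 0.2289, 0.4144]
ee_rot: [0.001, 0.597, 0.802, -0.0]
contact_force: [-0.0, 1.0, 0.2]
grip_width: 0.0952
gripper_force: 0.0
```

```bash
cat >> h.py <<'E'
def st():
    s=read_state();x=rot(s['ee_rot']).as_matrix()[:,0]
    print('t',round(s['t'],2),'tcp',np.round(s['tcp_pos'],4),'hd',round(np.arctan2(x[1],x[0]),3),'F',np.round(s['contact_force'],1),'w',round(s['grip_width'],4),'g',round(s['gripper_force'],1),'q',np.round(s['joint_pos'],2))
E
python3 - <<'E'
from h import *
import pickle
st();pickle.dump(eyes.get_calibration('wrist'),open('w1.pkl','wb'));cv2.imwrite('pics/w1.png',cv2.resize(eyes.snapshot('wrist')[:,:,::-1],(784,588),interpolation=cv2.INTER_CUBIC))
E
```

```text
t 1.82 tcp [0.402  0.2289 0.4144] hd 1.863 F [-0.   1.   0.2] w 0.0952 g 0.0 q [ 0.38  0.1   1.6  -0.    1.44  0.08]
```

View pics/w1.png

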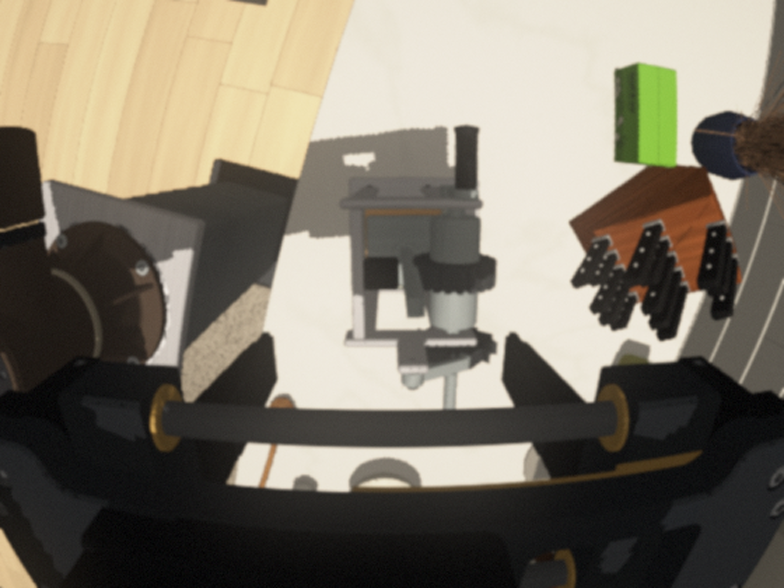

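The wrist view shows the knob at (466,127)–(466,192). The pawl's pivot stub is near (412,378) and the pin runs from (450,370) down behind the gripper beam. I'll move above the pin for a second view.

Call:
{"api": "step_arm", "payload": {
  "motion": [
    [-0.076, 0.034, 0.03, 0],
    [-0.076, 0.034, 0.03, 0],
    [-0.076, 0.034, 0.03, 0],
    [0, 0, 0, 0]
  ]
}}

```text
t: 2.2
tcp_pos: [0.479, 0.1418, 0.3691]
ee_rot: [-0.001, 0.596, 0.803, -0.002]
contact_force: [-0.2, -0.2, -0.2]
grip_width: 0.095
gripper_force: 0.0
```

Run:
```python
from h import *
import pickle
c1=pickle.load(open('w1.pkl','rb'))
print('knob',cross(ray('top',160.9,224.1),ray('wrist',466/1.4,160/1.4,c1)),onz('wrist',466/1.4,160/1.4,.25,c1))
a,b=onz('wrist',342/1.4,204/1.4,.27,c1),onz('wrist',345/1.4,345/1.4,.27,c1)
print('frame',a,b,'hd',np.arctan2(*(b-a)[[1,0]]))
a,b=onz('wrist',466/1.4,127/1.4,.25,c1),onz('wrist',466/1.4,192/1.4,.25,c1);print('knob hd',a,b,np.arctan2(*(b-a)[[1,0]]))
st();pickle.dump(eyes.get_calibration('wrist'),open('w2.pkl','wb'));cv2.imwrite('pics/w2.png',cv2.resize(eyes.snapshot('wrist')[:,:,::-1],(784,588),interpolation=cv2.INTER_CUBIC))
```

```text
knob (array([0.43080758, 0.32411119, 0.24722399]), [np.float64(0.0009884632027603543), np.float64(0.0009884632027604182)]) [0.4313647  0.32386562 0.25      ]
frame [0.35559222 0.26844204 0.27      ] [0.38521142 0.1683641  0.27      ] hd -1.283048830283284
knob hd [0.42406803 0.34720562 0.25      ] [0.43861363 0.30132176 0.25      ] -1.2638088002224643
t 2.2 tcp [0.479  0.1418 0.3691] hd 1.865 F [-0.2 -0.2 -0.2] w 0.095 g 0.0 q [ 0.16  0.18  1.61 -0.    1.35 -0.14]
```

View pics/w2.png

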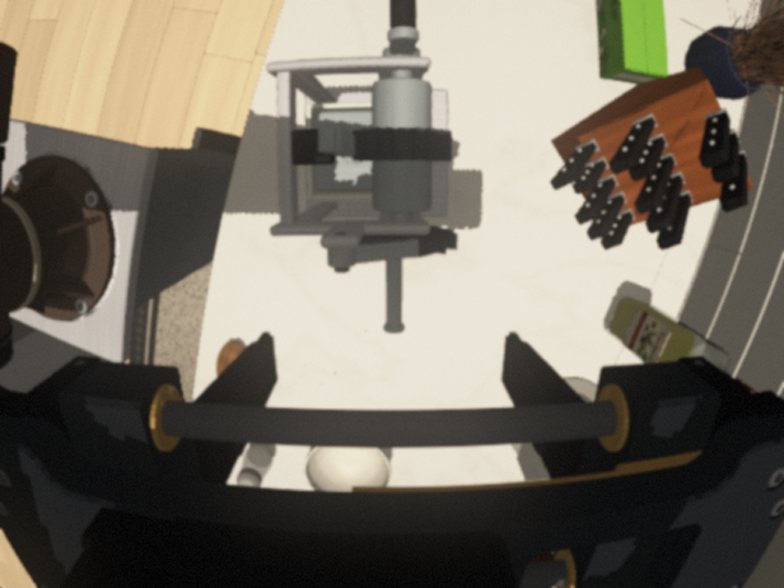

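Run:
```python
from h import *
import pickle
c1=pickle.load(open('w1.pkl','rb'));c2=pickle.load(open('w2.pkl','rb'))
e=ray('wrist',393.5/1.4,329/1.4,c2);b=ray('wrist',394/1.4,258/1.4,c2)
print('end',cross(ray('top',231.5,199.6),e));print('base',cross(ray('wrist',450/1.4,370/1.4,c1),b))
for z in(.2,.21,.22,.23,.24,.25):
  E=onz('wrist',393.5/1.4,329/1.4,z,c2);B=onz('wrist',394/1.4,258/1.4,z,c2);P=onz('wrist',342/1.4,262/1.4,z,c2)
  print(z,E.round(4),B.round(4),'len',np.linalg.norm(E-B).round(4),'top',proj('top',E).round(1),'sc',proj('scene',E).round(1),proj('scene',B).round(1),'pivotend',P.round(3),'dx',np.dot(P-B,[np.cos(-2.845),np.sin(-2.845),0]).round(4))
print('pivot',cross(ray('wrist',412/1.4,380/1.4,c1),ray('wrist',342/1.4,264/1.4,c2)))
im=eyes.snapshot('scene')[:,:,::-1];cv2.imwrite('pics/s2.png',im)
cv2.imwrite('pics/s2c.png',crop(im,215,130,60,55,10))
```

```text
end (array([0.49134778, 0.10958191, 0.2404044 ]), [np.float64(0.0005889097583158989), np.float64(0.0005889097583159424)])
base (array([0.47643465, 0.15782673, 0.23855955]), [np.float64(5.07313965713553e-05), np.float64(5.0731396571287866e-05)])
0.2 [0.4955 0.0952 0.2   ] [0.479  0.1502 0.2   ] len 0.0574 top [237.5 200.9] sc [254.7 180.8] [242.8 171.9] pivotend [0.442 0.136 0.2  ] dx 0.0396
0.21 [0.4943 0.0988 0.21  ] [0.4783 0.1521 0.21  ] len 0.0557 top [236.  200.7] sc [253.7 177.8] [242.1 169.1] pivotend [0.442 0.138 0.21 ] dx 0.0385
0.22 [0.4932 0.1024 0.22  ] [0.4777 0.1541 0.22  ] len 0.054 top [234.5 200.5] sc [252.7 174.7] [241.4 166.4] pivotend [0.443 0.141 0.22 ] dx 0.0373
0.23 [0.492 0.106 0.23 ] [0.477  0.1561 0.23  ] len 0.0523 top [233.  200.2] sc [251.6 171.7] [240.7 163.6] pivotend [0.443 0.143 0.23 ] dx 0.0361
0.24 [0.4908 0.1096 0.24  ] [0.4763 0.1581 0.24  ] len 0.0506 top [231.5 200. ] sc [250.6 168.6] [239.9 160.8] pivotend [0.444 0.145 0.24 ] dx 0.035
0.25 [0.4897 0.1132 0.25  ] [0.4756 0.1601 0.25  ] len 0.0489 top [229.9 199.7] sc [249.5 165.4] [239.2 157.9] pivotend [0.444 0.148 0.25 ] dx 0.0338
pivot (array([0.4447962 , 0.14809363, 0.25605164]), [np.float64(0.00020884556388962847), np.float64(0.00020884556388958827)])
```

View pics/s2c.png

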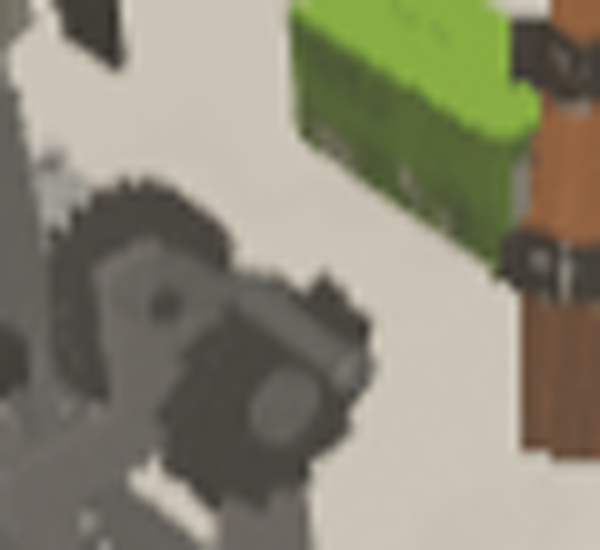

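Call:
{"api": "step_arm", "payload": {
  "motion": [
    [-0.026, 0.004, 0.02, 0],
    [0, 0, 0.066, 0],
    [0, 0, 0.066, 0],
    [0, 0, 0.066, 0],
    [0, 0, 0, 0]
  ],
  "fingers": 0.5
}}

```text
t: 2.72
tcp_pos: [0.4797, 0.1342, 0.2591]
ee_rot: [-0.003, 0.594, 0.804, -0.002]
contact_force: [-0.2, -0.6, -0.1]
grip_width: 0.0672
gripper_force: 0.0
```

Call:
{"api": "step_arm", "payload": {
  "motion": [
    [0, 0, 0.033, 0],
    [0, 0, 0.033, 0],
    [0, 0, 0, 0]
  ]
}}

```text
t: 2.97
tcp_pos: [0.4818, 0.1341, 0.23]
ee_rot: [-0.001, 0.594, 0.804, -0.001]
contact_force: [0.3, -0.0, 0.2]
grip_width: 0.0497
gripper_force: 0.0
```

Run:
```python
from h import *
import pickle
st();c=eyes.get_calibration('wrist')
print(proj('scene',[.4448,.148,.256]),proj('wrist',[[.4905,.110,.242],[.476,.158,.242]],c))
im=eyes.snapshot('wrist')[:,:,::-1];cv2.imwrite('pics/w3.png',crop(im,150,60,250,200,3))
```

```text
t 2.97 tcp [0.4818 0.1341 0.23  ] hd 1.869 F [ 0.3 -0.   0.2] w 0.0497 g 0.0 q [ 0.14  0.3   1.84  0.    1.01 -0.16]
[231.09750647 161.62645204] [[281.2744962  307.8537639 ]
 [282.22367506 225.14541305]]
```

View pics/w3.png

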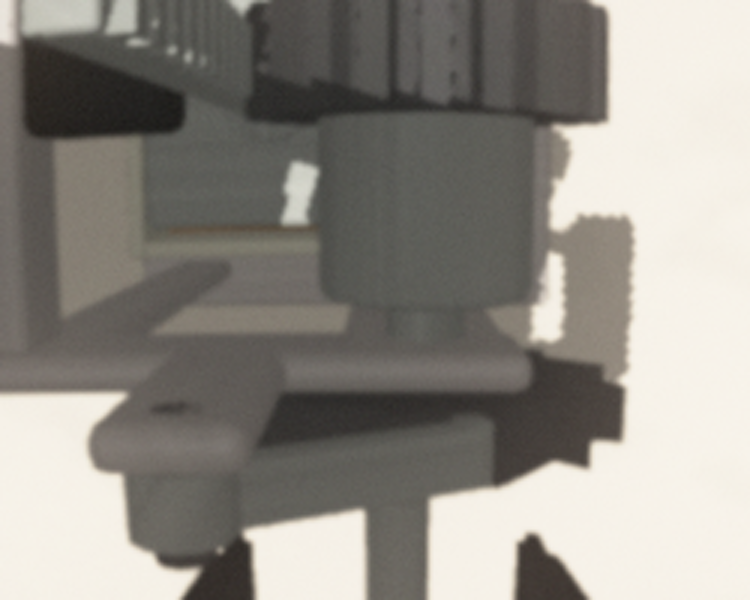

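The pin's base is at crop (398,495), between the fingertips and matching the estimate. I'll close on it.

Call:
{"api": "step_arm", "payload": {
  "motion": [
    [-0.008, 0.004, 0.008, 0],
    [0, 0, 0, 0]
  ]
}}

```text
t: 3.18
tcp_pos: [0.4864, 0.1299, 0.2275]
ee_rot: [0.001, 0.594, 0.804, 0.001]
contact_force: [0.8, 0.2, 0.1]
grip_width: 0.0476
gripper_force: 0.0
```

Call:
{"api": "step_arm", "payload": {
  "motion": [
    [0, 0, 0, 0],
    [0, 0, 0, 0],
    [0, 0, 0, 0],
    [0, 0, 0, 0],
    [0, 0, 0, 0]
  ],
  "fingers": 0,
  "newtons": 15
}}

```text
t: 3.6
tcp_pos: [0.4857, 0.1297, 0.2264]
ee_rot: [0.0, 0.595, 0.804, 0.0]
contact_force: [1.0, -0.3, 0.1]
grip_width: 0.0198
gripper_force: 0.0
```

Run:
```python
from h import *
st()
```

```text
t 3.6 tcp [0.4857 0.1297 0.2264] hd 1.868 F [ 1.  -0.3  0.1] w 0.0198 g 0.0 q [ 0.13  0.3   1.84  0.    1.   -0.17]
```

Call:
{"api": "step_arm", "payload": {
  "motion": [
    [0, 0, 0, 0],
    [0, 0, 0, 0],
    [0, 0, 0, 0],
    [0, 0, 0, 0]
  ]
}}

```text
t: 3.93
tcp_pos: [0.4854, 0.1296, 0.2263]
ee_rot: [-0.0, 0.595, 0.804, -0.0]
contact_force: [-2.8, -1.0, 1.7]
grip_width: 0.0107
gripper_force: 15.0
```

Call:
{"api": "step_arm", "payload": {
  "motion": [
    [0.0, 0.006, -0.018, 0],
    [0, 0.001, -0.019, 0],
    [0, 0, 0, 0]
  ]
}}

```text
t: 4.18
tcp_pos: [0.4893, 0.1308, 0.2465]
ee_rot: [0.0, 0.595, 0.804, 0.0]
contact_force: [-1.4, -1.1, 0.3]
grip_width: 0.0106
gripper_force: 15.0
```

Low forces; it's following the arc. Continuing.

Call:
{"api": "step_arm", "payload": {
  "motion": [
    [0, -0.004, -0.019, 0],
    [0, -0.009, -0.017, 0],
    [0, -0.013, -0.014, 0],
    [0, 0, 0, 0]
  ]
}}

```text
t: 4.52
tcp_pos: [0.48, 0.1276, 0.2737]
ee_rot: [0.004, 0.595, 0.804, 0.005]
contact_force: [13.5, 3.9, 9.3]
grip_width: 0.0103
gripper_force: 15.0
```

Run:
```python
from h import *
st();im=eyes.snapshot('wrist')[:,:,::-1];cv2.imwrite('pics/w4.png',crop(im,150,60,250,200,3))
```

```text
t 4.52 tcp [0.48   0.1276 0.2737] hd 1.868 F [13.5  3.9  9.3] w 0.0103 g 15.0 q [ 0.13  0.24  1.79  0.    1.1  -0.17]
```

View pics/w4.png

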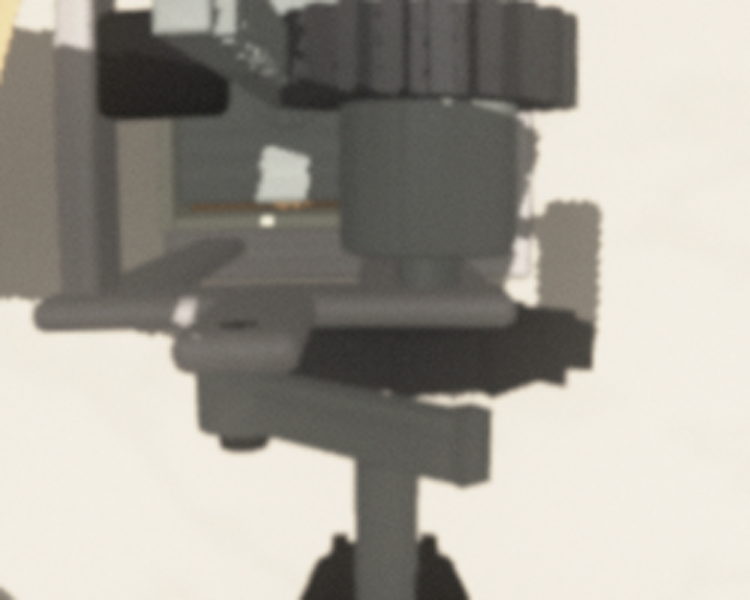

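Call:
{"api": "step_arm", "payload": {
  "motion": [
    [0, -0.006, -0.018, 0],
    [0, -0.015, -0.007, 0],
    [0, 0, 0, 0]
  ]
}}

```text
t: 4.82
tcp_pos: [0.4676, 0.124, 0.2848]
ee_rot: [0.002, 0.595, 0.804, 0.003]
contact_force: [5.6, 1.7, 7.8]
grip_width: 0.0106
gripper_force: 15.0
```

Call:
{"api": "step_arm", "payload": {
  "motion": [
    [0, -0.013, -0.006, 0],
    [0, -0.013, 0, 0],
    [0, 0, 0, 0]
  ]
}}

```text
t: 5.07
tcp_pos: [0.4541, 0.1199, 0.2869]
ee_rot: [0.001, 0.595, 0.804, 0.001]
contact_force: [1.1, -0.3, 7.8]
grip_width: 0.0106
gripper_force: 15.0
```

Call:
{"api": "step_arm", "payload": {
  "motion": [
    [0, -0.008, -0.003, 0],
    [0, -0.002, 0, 0],
    [0, 0, 0, 0]
  ]
}}

```text
t: 5.32
tcp_pos: [0.4493, 0.1185, 0.2873]
ee_rot: [0.0, 0.595, 0.804, 0.0]
contact_force: [1.6, 0.5, 3.9]
grip_width: 0.0106
gripper_force: 15.0
```

Run:
```python
from h import *
st();im=eyes.snapshot('wrist')[:,:,::-1];s=eyes.snapshot('scene')[:,:,::-1]
cv2.imwrite('pics/w5.png',np.hstack([crop(im,170,80,200,180,2.5),crop(s,215,130,50,90,5)]))
```

```text
t 5.32 tcp [0.4493 0.1185 0.2873] hd 1.868 F [1.6 0.5 3.9] w 0.0106 g 15.0 q [ 0.12  0.18  1.83  0.    1.13 -0.18]
```

View pics/w5.png

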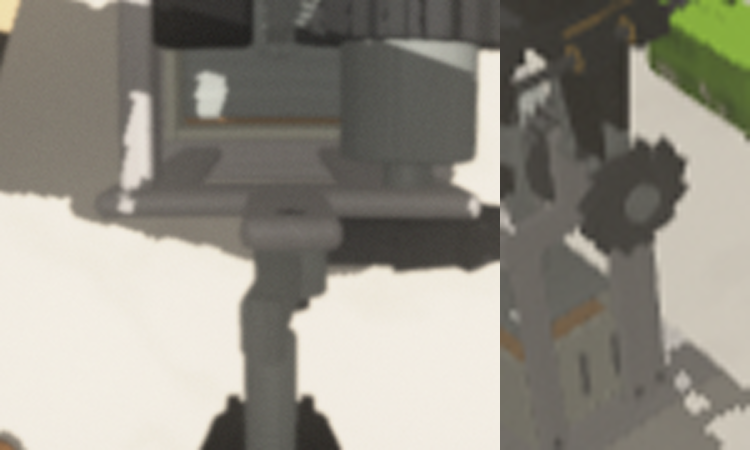

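Call:
{"api": "step_arm", "payload": {
  "motion": [
    [0, -0.006, 0.002, 0],
    [0, -0.002, 0, 0],
    [0, 0, 0, 0]
  ]
}}

```text
t: 5.67
tcp_pos: [0.4456, 0.1174, 0.286]
ee_rot: [0.0, 0.595, 0.804, 0.0]
contact_force: [0.2, 0.5, 4.4]
grip_width: 0.0101
gripper_force: 15.0
```

Call:
{"api": "step_arm", "payload": {
  "motion": [
    [0, 0, 0, 0],
    [0, 0, 0, 0],
    [0, 0, 0, 0],
    [0, 0, 0, 0],
    [0, 0, 0, 0]
  ],
  "fingers": 0.5
}}

```text
t: 6.08
tcp_pos: [0.4453, 0.1174, 0.2856]
ee_rot: [-0.0, 0.595, 0.804, -0.0]
contact_force: [0.0, 0.5, -0.1]
grip_width: 0.0385
gripper_force: 0.0
```

Call:
{"api": "step_arm", "payload": {
  "motion": [
    [0, 0, -0.03, 0],
    [0, 0, -0.06, 0],
    [0, 0, -0.07, 0],
    [0, 0, 0, 0]
  ]
}}

```text
t: 6.42
tcp_pos: [0.4469, 0.1176, 0.3711]
ee_rot: [0.003, 0.595, 0.804, 0.003]
contact_force: [-0.3, 0.5, 1.1]
grip_width: 0.0473
gripper_force: 0.0
```

Run:
```python
from h import *
import pickle
st();pickle.dump(eyes.get_calibration('wrist'),open('w6.pkl','wb'));im=eyes.snapshot('wrist')[:,:,::-1]
cv2.imwrite('pics/w6.png',crop(im,150,60,260,200,3))
```

```text
t 6.42 tcp [0.4469 0.1176 0.3711] hd 1.868 F [-0.3  0.5  1.1] w 0.0473 g 0.0 q [ 0.11  0.11  1.69  0.    1.33 -0.18]
```

View pics/w6.png

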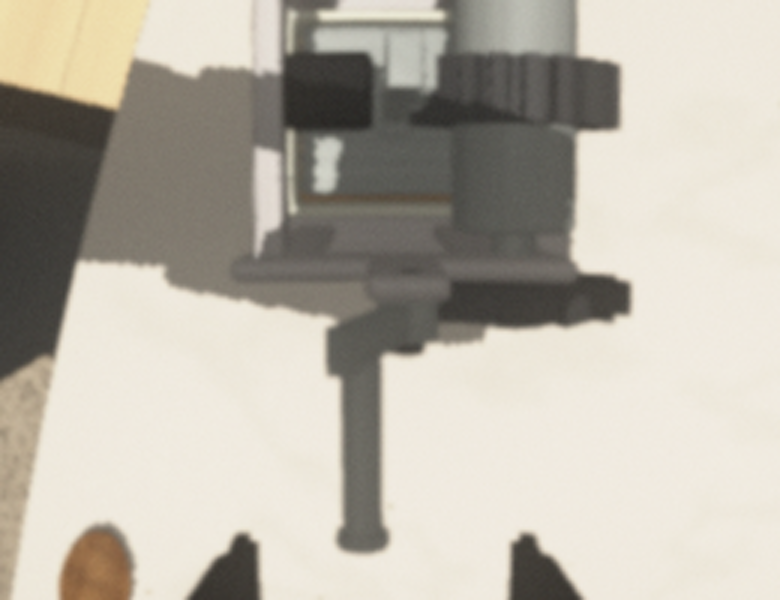

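Pawl lies back by itself (pin at crop (362,450), left of its pivot at (410,300)). Next is the crank.

Run:
```python
from h import *
import pickle
c1=pickle.load(open('w1.pkl','rb'));c2=pickle.load(open('w2.pkl','rb'))
P=lambda a,b:cross(ray('wrist',a[0]/1.4,a[1]/1.4,c1),ray('wrist',b[0]/1.4,b[1]/1.4,c2))
print('frame corner -y',P((341,203),(269,66)),'\nframe corner +y',P((345,340),(272,232)),'\nframe right end',P((481,203),(430,63)),'\nknob inner',P((466,190),(402,25)))
h=1.871;print('knob pt press-y offs')
for d in(0,.003,.006):print(d,np.array([.431,.324])+d*np.array([np.cos(h),np.sin(h)]))
```

```text
frame corner -y (array([0.35083005, 0.26301911, 0.21490313]), [np.float64(0.00039808099311429467), np.float64(0.00039808099311441236)]) 
frame corner +y (array([0.38500374, 0.14456081, 0.20516279]), [np.float64(0.0005293601078855425), np.float64(0.0005293601078855559)]) 
frame right end (array([0.46088802, 0.29637989, 0.21015646]), [np.float64(0.00023458843490696915), np.float64(0.00023458843490688588)]) 
knob inner (array([0.43674278, 0.3030006 , 0.25958037]), [np.float64(0.00037431362317736163), np.float64(0.00037431362317741953)])
knob pt press-y offs
0 [0.431 0.324]
0.003 [0.43011286 0.32686583]
0.006 [0.42922571 0.32973166]
```

Call:
{"api": "step_arm", "payload": {
  "motion": [
    [0.069, 0.015, 0, 0],
    [0.069, 0.015, 0, 0],
    [0.069, 0.015, 0, 0],
    [0.069, 0.015, 0, 0],
    [0.069, 0.015, 0, 0]
  ]
}}

```text
t: 6.88
tcp_pos: [0.4302, 0.2948, 0.3648]
ee_rot: [-0.0, 0.595, 0.804, -0.001]
contact_force: [2.2, -0.2, 0.5]
grip_width: 0.0478
gripper_force: 0.0
```

Call:
{"api": "step_arm", "payload": {
  "motion": [
    [0.068, 0.015, 0, 0],
    [0, 0, 0.05, 0],
    [0, 0, 0.05, 0],
    [0, 0, 0, 0]
  ]
}}

```text
t: 7.22
tcp_pos: [0.4262, 0.3277, 0.3107]
ee_rot: [-0.002, 0.594, 0.804, -0.004]
contact_force: [0.1, -0.1, 0.0]
grip_width: 0.0476
gripper_force: 0.0
```

Run:
```python
from h import *
st();c=eyes.get_calibration('wrist');im=eyes.snapshot('wrist')[:,:,::-1];print(proj('wrist',[[.4297,.326,.25],[.4367,.303,.25]],c))
cv2.imwrite('pics/w7.png',crop(im,150,60,260,200,3))
```

```text
t 7.22 tcp [0.4262 0.3277 0.3107] hd 1.869 F [ 0.1 -0.1  0. ] w 0.0476 g 0.0 q [ 0.53  0.28  1.63 -0.    1.24  0.23]
[[283.16843801 227.77810107]
 [282.89356416 256.96834614]]
```

View pics/w7.png

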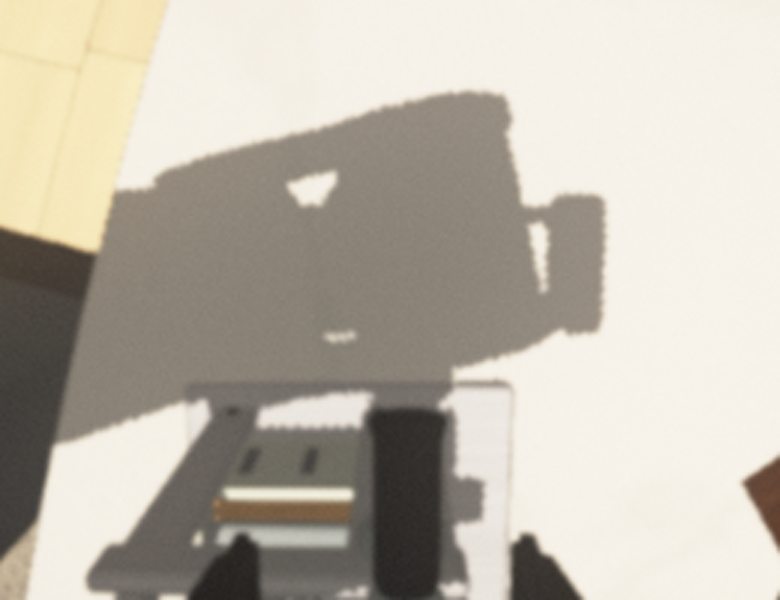

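The knob lies at crop (407,500), nearly centred between the fingertips, 2 mm off. I'll go down and close.

Call:
{"api": "step_arm", "payload": {
  "motion": [
    [0, 0.009, 0.04, 0],
    [0, 0, 0.05, 0],
    [0, 0, 0.05, 0],
    [0, 0, 0.007, 0],
    [0, 0, 0, 0]
  ]
}}

```text
t: 7.68
tcp_pos: [0.4326, 0.329, 0.2425]
ee_rot: [-0.0, 0.595, 0.804, -0.001]
contact_force: [0.4, 0.1, 0.4]
grip_width: 0.0478
gripper_force: 0.0
```

Call:
{"api": "step_arm", "payload": {
  "motion": [
    [0, 0, 0, 0],
    [0, 0, 0, 0],
    [0, 0, 0, 0],
    [0, 0, 0, 0],
    [0, 0, 0, 0]
  ],
  "fingers": 0,
  "newtons": 20
}}

```text
t: 8.1
tcp_pos: [0.4325, 0.3294, 0.243]
ee_rot: [0.0, 0.595, 0.804, 0.001]
contact_force: [0.1, -0.2, 0.2]
grip_width: 0.0195
gripper_force: 0.0
```

Call:
{"api": "step_arm", "payload": {
  "motion": [
    [0, 0, 0, 0],
    [0, 0, 0, 0]
  ]
}}

```text
t: 8.27
tcp_pos: [0.4319, 0.3293, 0.2426]
ee_rot: [-0.0, 0.595, 0.804, -0.0]
contact_force: [-3.7, -1.3, 4.7]
grip_width: 0.0154
gripper_force: 20.0
```

Call:
{"api": "step_arm", "payload": {
  "motion": [
    [0, 0, 0, 0],
    [0, 0, 0, 0],
    [0, 0, 0.008, 0],
    [0, 0, 0.008, 0],
    [0, 0, 0, 0]
  ],
  "fingers": 0.35
}}

```text
t: 8.68
tcp_pos: [0.4322, 0.3292, 0.2332]
ee_rot: [-0.0, 0.595, 0.804, -0.001]
contact_force: [-0.2, -0.4, -0.4]
grip_width: 0.033
gripper_force: 0.0
```

Call:
{"api": "step_arm", "payload": {
  "motion": [
    [0, 0, 0, 0],
    [0, 0, 0, 0],
    [0, 0, 0, 0],
    [0, 0, 0, 0],
    [0, 0, 0, 0]
  ],
  "fingers": 0
}}

```text
t: 9.1
tcp_pos: [0.4321, 0.3293, 0.2343]
ee_rot: [-0.0, 0.595, 0.804, -0.0]
contact_force: [-2.7, -1.1, 0.7]
grip_width: 0.0158
gripper_force: 20.0
```

Call:
{"api": "step_arm", "payload": {
  "motion": [
    [0, -0.01, 0.0005, 0],
    [0, -0.01, 0.0015, 0],
    [0, -0.0097, 0.0025, 0],
    [0, -0.0094, 0.0034, 0],
    [0, 0, 0, 0]
  ]
}}

```text
t: 9.52
tcp_pos: [0.4124, 0.3232, 0.2304]
ee_rot: [-0.0, 0.595, 0.804, -0.0]
contact_force: [-3.4, -2.0, 3.1]
grip_width: 0.0158
gripper_force: 20.0
```

```bash
cat >> h.py <<'E'
def crank(x0,dF0=np.zeros(3)):
    s=read_state();d=np.array(s['tcp_pos'])-x0;px=np.array([-.9555,-.295,0]);p=d@px;z=d[2]+.05
    F=np.array(s['contact_force']);ph=np.arctan2(p,z);t=px*np.cos(ph)-np.array([0,0,1])*np.sin(ph);n=px*np.sin(ph)+np.array([0,0,1])*np.cos(ph)
    print('t',round(s['t'],2),'phi',ph.round(3),'rad',np.hypot(p,z).round(4),'p,z mm',(p*1e3).round(1),(d[2]*1e3).round(1),'Ft',(-F@t).round(1),'Fn',(-F@n).round(1),'w',round(s['grip_width'],4))
E
python3 -c "
from h import *
crank(np.array([.4321,.3293,.2343]))"
```

```text
t 9.52 phi 0.421 rad 0.0505 p,z mm 20.6 -3.9 Ft -2.3 Fn -4.4 w 0.0158
```

Call:
{"api": "step_arm", "payload": {
  "motion": [
    [0, -0.009, 0.0043, 0],
    [0, -0.0043, 0.0025, 0],
    [0, -0.0043, 0.0027, 0]
  ]
}}

```text
t: 9.77
tcp_pos: [0.4048, 0.321, 0.2261]
ee_rot: [-0.0, 0.595, 0.804, 0.0]
contact_force: [-1.6, -0.2, 9.5]
grip_width: 0.0156
gripper_force: 20.0
```

```bash
python3 -c "
from h import *
crank(np.array([.4321,.3293,.2343]))"
```

```text
t 9.77 phi 0.599 rad 0.0506 p,z mm 28.5 -8.2 Ft 4.0 Fn -8.7 w 0.0156
```

Call:
{"api": "step_arm", "payload": {
  "motion": [
    [0, -0.0046, 0.0021, 0],
    [0, -0.0044, 0.0023, 0]
  ]
}}

```text
t: 9.93
tcp_pos: [0.4009, 0.3197, 0.2235]
ee_rot: [0.0, 0.595, 0.804, 0.0]
contact_force: [4.3, 1.5, 0.3]
grip_width: 0.0161
gripper_force: 20.0
```

```bash
python3 -c "
from h import *
crank(np.array([.4321,.3293,.2343]))"
```

```text
t 9.93 phi 0.694 rad 0.051 p,z mm 32.6 -10.8 Ft 3.7 Fn 2.7 w 0.0161
```

Call:
{"api": "step_arm", "payload": {
  "motion": [
    [0, -0.0037, 0.0033, 0],
    [0, -0.0036, 0.0035, 0]
  ]
}}

```text
t: 10.1
tcp_pos: [0.3972, 0.3186, 0.2199]
ee_rot: [-0.0, 0.595, 0.804, -0.0]
contact_force: [-0.2, -0.9, 3.6]
grip_width: 0.0154
gripper_force: 20.0
```

```bash
python3 -c "
from h import *
crank(np.array([.4321,.3293,.2343]))"
```

```text
t 10.1 phi 0.798 rad 0.051 p,z mm 36.5 -14.4 Ft 2.2 Fn -2.9 w 0.0154
```

Call:
{"api": "step_arm", "payload": {
  "motion": [
    [0, -0.0036, 0.0035, 0],
    [0, -0.0034, 0.0037, 0]
  ]
}}

```text
t: 10.27
tcp_pos: [0.3938, 0.3175, 0.2162]
ee_rot: [-0.0, 0.595, 0.804, -0.0]
contact_force: [0.8, -0.6, 3.4]
grip_width: 0.0155
gripper_force: 20.0
```

```bash
python3 -c "
from h import *
crank(np.array([.4321,.3293,.2343]))"
```

```text
t 10.27 phi 0.898 rad 0.0512 p,z mm 40.0 -18.1 Ft 3.0 Fn -1.7 w 0.0155
```

Call:
{"api": "step_arm", "payload": {
  "motion": [
    [0, -0.0031, 0.0039, 0],
    [0, -0.0029, 0.0041, 0]
  ]
}}

```text
t: 10.43
tcp_pos: [0.3912, 0.3168, 0.2123]
ee_rot: [0.0, 0.595, 0.804, 0.0]
contact_force: [1.5, -1.6, 9.5]
grip_width: 0.0155
gripper_force: 20.0
```

```bash
python3 -c "
from h import *
crank(np.array([.4321,.3293,.2343]))"
```

```text
t 10.43 phi 0.991 rad 0.0511 p,z mm 42.8 -22.0 Ft 8.5 Fn -4.4 w 0.0155
```

Call:
{"api": "step_arm", "payload": {
  "motion": [
    [0, -0.0018, 0.0023, 0]
  ]
}}

```text
t: 10.52
tcp_pos: [0.3907, 0.3166, 0.2115]
ee_rot: [0.0, 0.595, 0.804, 0.001]
contact_force: [1.9, -1.5, 12.1]
grip_width: 0.0156
gripper_force: 20.0
```

```bash
python3 -c "
from h import *
crank(np.array([.4321,.3293,.2343]))"
```

```text
t 10.52 phi 1.01 rad 0.0511 p,z mm 43.3 -22.8 Ft 11.0 Fn -5.2 w 0.0156
```

Ft rises 2.5 N over 0.019 rad, which is the stated contact stiffness, so the plate is bearing with about 10 N. Letting go of the knob.

Call:
{"api": "step_arm", "payload": {
  "motion": [
    [0, 0, 0, 0],
    [0, 0, 0, 0],
    [0, 0, 0, 0],
    [0, 0, 0, 0]
  ],
  "fingers": 0.5
}}

```text
t: 10.85
tcp_pos: [0.3901, 0.3164, 0.2109]
ee_rot: [-0.0, 0.595, 0.804, -0.0]
contact_force: [0.2, -0.2, -0.1]
grip_width: 0.0371
gripper_force: 0.0
```

Call:
{"api": "step_arm", "payload": {
  "motion": [
    [0, 0, -0.03, 0],
    [0, 0, -0.07, 0],
    [0, 0, -0.08, 0],
    [0, 0, -0.08, 0],
    [0, 0, -0.08, 0]
  ]
}}

```text
t: 11.27
tcp_pos: [0.3899, 0.3162, 0.383]
ee_rot: [-0.0, 0.595, 0.804, -0.0]
contact_force: [1.2, -0.1, 0.2]
grip_width: 0.0478
gripper_force: 0.0
```

Run:
```python
from h import *
import pickle
st();cv2.imwrite('pics/w8.png',eyes.snapshot('wrist')[:,:,::-1])
# knob spot: dark pixels stats in the wrist view near the centre
c=eyes.get_calibration('wrist');im=eyes.snapshot('wrist').max(2)
for ph in(.9,.95,1.0,1.05):
  p=np.array([.4313,.3265,.2])+.05*np.array([-.9555*np.sin(ph),-.295*np.sin(ph),np.cos(ph)]);print(ph,proj('wrist',p,c).round(1))
m=(im<60).astype('uint8');m[290:]=0
n,l,s,ce=cv2.connectedComponentsWithStats(m)
for i in range(1,n):
  if s[i,4]>200:print(s[i],ce[i].round(1))
```

```text
t 11.27 tcp [0.3899 0.3162 0.383 ] hd 1.868 F [ 1.2 -0.1  0.2] w 0.0478 g 0.0 q [0.55 0.18 1.58 0.   1.38 0.25]
0.9 [278.7 196.9]
0.95 [277.3 196.5]
1.0 [275.9 196. ]
1.05 [274.7 195.5]
[ 97   0  91  13 423] [153.3   2.8]
[491 126  40  24 614] [508.9 137.2]
[493 149  32  25 459] [508.8 160.6]
[   0  173  196  117 9357] [ 70.3 255.1]
[268 175  16  44 573] [275.6 196.3]
[ 361  222  199   68 6766] [454.5 266.5]
[ 197  240   39   50 1152] [220.1 270.9]
[ 281  240   78   50 1424] [328.5 269.6]
[247 260  22  23 473] [257.1 270.6]
```

Call:
{"api": "step_arm", "payload": {
  "motion": [
    [-0.069, -0.0035, 0, 0],
    [-0.069, -0.0035, 0, 0],
    [-0.069, -0.0035, 0, 0],
    [-0.069, -0.0035, 0, 0],
    [-0.069, -0.0035, 0, 0]
  ]
}}

```text
t: 11.78
tcp_pos: [0.4323, 0.1475, 0.3806]
ee_rot: [-0.0, 0.594, 0.804, -0.0]
contact_force: [1.1, 0.4, -0.0]
grip_width: 0.0476
gripper_force: 0.0
```

Call:
{"api": "step_arm", "payload": {
  "motion": [
    [-0.069, -0.0035, 0, 0],
    [0, 0, 0, 0],
    [0, 0, 0, 0]
  ]
}}

```text
t: 12.03
tcp_pos: [0.4411, 0.1142, 0.3806]
ee_rot: [-0.0, 0.596, 0.803, -0.0]
contact_force: [0.6, 0.2, 0.7]
grip_width: 0.0476
gripper_force: 0.0
```

Run:
```python
from h import *
import pickle
st();c=eyes.get_calibration('wrist');im=eyes.snapshot('wrist');m=im.max(2)
pickle.dump((c,im),open('w9.pkl','wb'))
for v in range(170,262,5):
    d=m[v,240:330]<150;e=np.flatnonzero(np.diff(np.r_[0,d.astype(int),0]))+240;print(v,e.tolist())
c6=pickle.load(open('w6.pkl','rb'))
for z in(.27,.28,.29,.295,.3,.305):
  E=onz('wrist',150+362/3,60+548/3,z,c6);B=onz('wrist',150+362/3,60+375/3,z,c6);print(z,E.round(4),B.round(4),np.linalg.norm(E-B).round(4))
```

```text
t 12.03 tcp [0.4411 0.1142 0.3806] hd 1.864 F [0.6 0.2 0.7] w 0.0476 g 0.0 q [ 0.11  0.1   1.68  0.    1.36 -0.19]
170 [269, 313]
175 [269, 286]
180 [272, 286]
185 [274, 286]
190 [274, 286]
195 [274, 286]
200 [274, 286]
205 [274, 286]
210 [274, 286]
215 [274, 286]
220 [274, 286]
225 [274, 286]
230 [273, 287]
235 [272, 288]
240 [322, 329]
245 [321, 330]
250 [320, 330]
255 [320, 330]
260 [320, 330]
0.27 [0.45   0.0861 0.27  ] [0.4349 0.1364 0.27  ] 0.0526
0.28 [0.4489 0.09   0.28  ] [0.4344 0.1385 0.28  ] 0.0506
0.29 [0.4479 0.0939 0.29  ] [0.4339 0.1406 0.29  ] 0.0487
0.295 [0.4474 0.0959 0.295 ] [0.4337 0.1416 0.295 ] 0.0477
0.3 [0.4468 0.0979 0.3   ] [0.4334 0.1426 0.3   ] 0.0468
0.305 [0.4463 0.0998 0.305 ] [0.4332 0.1437 0.305 ] 0.0458
```

Call:
{"api": "step_arm", "payload": {
  "motion": [
    [0, 0.004, 0.06, 0],
    [0, 0, 0.07, 0],
    [0, 0, 0.06, 0],
    [0, 0, 0.008, 0],
    [0, 0, 0, 0]
  ]
}}

```text
t: 12.5
tcp_pos: [0.4422, 0.117, 0.2814]
ee_rot: [-0.001, 0.594, 0.804, -0.001]
contact_force: [0.5, 0.3, 0.8]
grip_width: 0.0474
gripper_force: 0.0
```

Call:
{"api": "step_arm", "payload": {
  "motion": [
    [0, 0, 0, 0],
    [0, 0, 0, 0],
    [0, 0, 0, 0],
    [0, 0, 0, 0],
    [0, 0, 0, 0]
  ],
  "fingers": 0,
  "newtons": 15
}}

```text
t: 12.92
tcp_pos: [0.443, 0.1162, 0.2829]
ee_rot: [0.0, 0.595, 0.804, 0.0]
contact_force: [-1.0, 0.2, -0.0]
grip_width: 0.0194
gripper_force: 0.0
```

Call:
{"api": "step_arm", "payload": {
  "motion": [
    [0, 0, 0, 0],
    [0, 0, 0, 0],
    [0, 0, 0, 0]
  ]
}}

```text
t: 13.17
tcp_pos: [0.4429, 0.116, 0.2825]
ee_rot: [0.0, 0.595, 0.804, 0.0]
contact_force: [-1.0, -0.5, 3.4]
grip_width: 0.0107
gripper_force: 15.0
```

Call:
{"api": "step_arm", "payload": {
  "motion": [
    [0, 0.016, -0.003, 0],
    [0, 0.0166, 0.0006, 0],
    [0, 0.0164, 0.004, 0],
    [0, 0, 0, 0]
  ]
}}

```text
t: 13.5
tcp_pos: [0.4678, 0.1235, 0.2813]
ee_rot: [0.0, 0.595, 0.804, 0.0]
contact_force: [1.3, -0.4, 6.9]
grip_width: 0.0104
gripper_force: 15.0
```

Call:
{"api": "step_arm", "payload": {
  "motion": [
    [0, 0.0155, 0.0066, 0],
    [0, 0.0135, 0.011, 0],
    [0, 0.0098, 0.0134, 0],
    [0, 0, 0, 0]
  ]
}}

```text
t: 13.83
tcp_pos: [0.4857, 0.1291, 0.2643]
ee_rot: [-0.0, 0.595, 0.804, -0.0]
contact_force: [2.5, -1.6, -1.4]
grip_width: 0.0105
gripper_force: 15.0
```

Call:
{"api": "step_arm", "payload": {
  "motion": [
    [0, 0.005, 0.0154, 0],
    [0, 0.0025, 0.0164, 0],
    [0, -0.001, 0.0168, 0],
    [0, 0, 0, 0]
  ]
}}

```text
t: 14.17
tcp_pos: [0.489, 0.13, 0.24]
ee_rot: [0.001, 0.595, 0.804, 0.001]
contact_force: [9.2, 0.6, -1.0]
grip_width: 0.0104
gripper_force: 15.0
```

Call:
{"api": "step_arm", "payload": {
  "motion": [
    [0, -0.002, 0.012, 0],
    [0, 0, 0, 0]
  ]
}}

```text
t: 14.33
tcp_pos: [0.4881, 0.1297, 0.2345]
ee_rot: [0.001, 0.595, 0.804, 0.001]
contact_force: [9.7, 0.7, -1.7]
grip_width: 0.0104
gripper_force: 15.0
```

Call:
{"api": "step_arm", "payload": {
  "motion": [
    [0, -0.002, 0.007, 0],
    [0, 0, 0, 0]
  ]
}}

```text
t: 14.5
tcp_pos: [0.4872, 0.1295, 0.2313]
ee_rot: [0.001, 0.595, 0.804, 0.001]
contact_force: [10.1, 0.4, -2.9]
grip_width: 0.0104
gripper_force: 15.0
```

Call:
{"api": "step_arm", "payload": {
  "motion": [
    [0, 0, 0, 0],
    [0, 0, 0, 0],
    [0, 0, 0, 0],
    [0, 0, 0, 0],
    [0, 0, 0, 0]
  ],
  "fingers": 0.5
}}

```text
t: 14.92
tcp_pos: [0.4857, 0.1294, 0.2319]
ee_rot: [-0.0, 0.595, 0.804, -0.0]
contact_force: [-0.0, 1.0, -0.7]
grip_width: 0.0387
gripper_force: 0.0
```

Call:
{"api": "step_arm", "payload": {
  "motion": [
    [0, 0, -0.03, 0],
    [0, 0, -0.07, 0],
    [0, 0, -0.08, 0],
    [0, 0, -0.08, 0],
    [0, 0, 0, 0]
  ]
}}

```text
t: 15.33
tcp_pos: [0.4875, 0.1296, 0.3692]
ee_rot: [0.004, 0.595, 0.804, 0.004]
contact_force: [-0.4, -1.0, 0.4]
grip_width: 0.0475
gripper_force: 0.0
```

Run:
```python
from h import *
st();c=eyes.get_calibration('wrist');im=eyes.snapshot('wrist');m=im.max(2)
for th in(209.5,200,190,160):
  a=np.radians(th);s=-.4684+.037*np.cos(a);z=.262+.037*np.sin(a)
  P=[s*np.array([-.9555,-.295,0])+y*np.array([.295,-.9555,0])+[0,0,z] for y in(.0398,.0173,-.005)];print(th,proj('wrist',np.array(P),c).round(1).tolist())
for v in range(170,262,6):
    d=m[v,230:340]<150;e=np.flatnonzero(np.diff(np.r_[0,d.astype(int),0]))+230;print(v,e.tolist())
```

```text
t 15.33 tcp [0.4875 0.1296 0.3692] hd 1.868 F [-0.4 -1.   0.4] w 0.0475 g 0.0 q [ 0.13  0.18  1.61  0.    1.34 -0.17]
209.5 [[273.6, 222.1], [273.5, 199.3], [273.4, 175.8]]
200 [[276.3, 224.0], [276.3, 200.8], [276.2, 176.9]]
190 [[278.2, 226.2], [278.2, 202.6], [278.1, 178.2]]
160 [[276.5, 233.5], [276.5, 208.5], [276.4, 182.5]]
170 [230, 263, 268, 310]
176 [232, 242, 269, 280]
182 [269, 280]
188 [269, 280]
194 [270, 280]
200 [270, 280]
206 [270, 280]
212 [270, 280]
218 [268, 282]
224 []
230 []
236 []
242 [230, 236, 321, 329]
248 [230, 236, 321, 336]
254 [230, 236, 320, 340]
260 [230, 237, 320, 340]
```

The pin is back down: column 275, end row about 222, matching 205–209°. The gripper is clear of everything.

```bash
python3 -c "
from cell import r
print(r.job_done())"
```

```text
the job is handed in; nothing more can be done
None
```

I swung the pawl back until it stayed by itself, lowered the plate until it bore lightly on the follower (about 10 N by feel, drum at about 1.0 rad), dropped the pawl back onto the wheel, let go and handed the job in at about 15 s. I viewed 11 pictures, one over the limit of 10.

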